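# Feed specimen pucks through the gate into the magazine slot

## Task

With the fingertips, picking nothing up, sweep the three round resin specimen pucks on the loading tray one at a time through the narrow gate and down into the sunken slot. The square-sided clamp insert that got among them must stay out on the open part of the tray. When all three pucks lie in the slot, push the gate slide's knob across as far as it goes to shut them in; leave the tweezers and the loupe beside the tray alone.

Things in the scene. Friction and masses are not known exactly. Their poses are not given: they have to be found in the camera images.
- tray: Fixed T-shaped loading tray, black with a grey top sheet and low steel edging. Origin on the desk (z 0) below the gate's middle; x runs through the gate into the slot (roughly away from the robot), y left, z up. Flat deck 14 mm above the desk, x -122 to 0, y +-84 mm. At x +5 the deck steps down 3 mm into the slot. The gate slide crosses the lane at x 0.5 to 5.5.
- deck (a point): Middle of the open deck: tray x -60 mm, y 0, 14 mm above the desk. Edging 6 mm wide, top 19 mm above the desk, borders it at the back (x -128 to -122) and sides; two straight guides of it close in as a funnel from x -44, y +-86 to the gate lips at x -4, y +-21.
- gate (a point): Middle of the gate at deck height: tray x 0, y 0, z 14 mm. 36 mm wide between round lips. Nothing on the tray but pucks, insert and knob stands higher than 21 mm above the desk, so fingertips 21.5 to 23 mm above the desk pass over all edging and still push the pucks by their upper part.
- slot_end (a point): Far end of the slot on its floor: tray x +102 mm, y 0, 11 mm above the desk. Slot 34 mm wide, 97 mm long (tray x +5 to +102), edging on both sides and at the end (top 19 mm above the desk). Three pucks in a row, pushed along by each other, fit with 7 mm to spare; a puck is down once its centre is past x +20; the last of three ends between x +20 and +27.
- gate_bar (a joint): Gate slide, m: 0 fully open, 0.052 fully shut against its stop; it starts 0 to 0.010, clear of the lane. Grows as the knob moves along the tray's +y (to the left). Sliding friction 1.5 N plus light damping; stays where it is left.
- gate_knob (a point): Top centre of the round black knob, 13 mm diameter, on the gate slide's steel bar right of the lane: top 35 mm above the desk, full width from 23 to 34 mm, 9 mm neck below. It is at tray x +3 mm, y = -94 mm + joint value (-42 mm when shut). Push it on its right side, along tray +y.
- puck_1: Tan cylindrical resin puck, 30 mm diameter, 17 mm high (top 31 mm above the desk on the deck, 28 mm in the slot), about 18 to 25 g. Origin: centre of its underside; z up. Starts loose on the deck in one of four spots fanned out about 95 mm before the gate, each with a clear straight way to it, at least 38 mm between centres.
- puck_2: Second puck, the same.
- puck_3: Third puck, the same.
- clamp_insert: Yellow metal clamp insert, a rectangular block 26 x 22 x 18 mm with a V groove on top, 35 g. Origin: centre of its underside. Starts loose in one of the four spots on the deck, at any yaw. To stay out of gate and slot, on the deck.
- the_tweezers: Steel tweezers 127 mm long, 9 mm high, lying loose on the desk left of the open deck, along its edge. Origin: middle of the underside. Leave alone.
- the_loupe: Black loupe, 42 mm diameter, 37 mm high, standing loose on the desk left of the slot, about 75 mm from its middle line. Origin: centre of the underside. Leave alone.
Not all that is in view belongs to the job. Of the things like the clamp_insert, leave any that is green, purple or turquoise; of the rest the smaller one is meant.

How it is judged:
On the way, in this order (a step that is already met when the one before it is completed fails the run):
1. a first puck lies down in the slot (((x of puck_1 in the frame of tray between 0.0185 and 0.092 m and y of puck_1 in the frame of tray between -0.008 and 0.008 m and z of puck_1 in the frame of tray below 0.0128 m and angle between puck_1's own z axis and vertical below 0.08 rad) or (x of puck_2 in the frame of tray between 0.0185 and 0.092 m and y of puck_2 in the frame of tray between -0.008 and 0.008 m and z of puck_2 in the frame of tray below 0.0128 m and angle between puck_2's own z axis and vertical below 0.08 rad) or (x of puck_3 in the frame of tray between 0.0185 and 0.092 m and y of puck_3 in the frame of tray between -0.008 and 0.008 m and z of puck_3 in the frame of tray below 0.0128 m and angle between puck_3's own z axis and vertical below 0.08 rad))), for 0.2 s.
2. a second puck lies down in the slot ((((x of puck_1 in the frame of tray between 0.0185 and 0.092 m and y of puck_1 in the frame of tray between -0.008 and 0.008 m and z of puck_1 in the frame of tray below 0.0128 m and angle between puck_1's own z axis and vertical below 0.08 rad) and (x of puck_2 in the frame of tray between 0.0185 and 0.092 m and y of puck_2 in the frame of tray between -0.008 and 0.008 m and z of puck_2 in the frame of tray below 0.0128 m and angle between puck_2's own z axis and vertical below 0.08 rad)) or ((x of puck_1 in the frame of tray between 0.0185 and 0.092 m and y of puck_1 in the frame of tray between -0.008 and 0.008 m and z of puck_1 in the frame of tray below 0.0128 m and angle between puck_1's own z axis and vertical below 0.08 rad) and (x of puck_3 in the frame of tray between 0.0185 and 0.092 m and y of puck_3 in the frame of tray between -0.008 and 0.008 m and z of puck_3 in the frame of tray below 0.0128 m and angle between puck_3's own z axis and vertical below 0.08 rad)) or ((x of puck_2 in the frame of tray between 0.0185 and 0.092 m and y of puck_2 in the frame of tray between -0.008 and 0.008 m and z of puck_2 in the frame of tray below 0.0128 m and angle between puck_2's own z axis and vertical below 0.08 rad) and (x of puck_3 in the frame of tray between 0.0185 and 0.092 m and y of puck_3 in the frame of tray between -0.008 and 0.008 m and z of puck_3 in the frame of tray below 0.0128 m and angle between puck_3's own z axis and vertical below 0.08 rad)))), for 0.2 s.
3. the third puck lies down in the slot (x of puck_1 in the frame of tray between 0.0185 and 0.092 m and y of puck_1 in the frame of tray between -0.008 and 0.008 m and z of each of puck_1, puck_2, puck_3 in the frame of tray below 0.0128 m and angle between each of puck_1, puck_2, puck_3's own z axis and vertical below 0.08 rad and x of puck_2 in the frame of tray between 0.0185 and 0.092 m and y of puck_2 in the frame of tray between -0.008 and 0.008 m and x of puck_3 in the frame of tray between 0.0185 and 0.092 m and y of puck_3 in the frame of tray between -0.008 and 0.008 m), for 0.2 s.
4. the gate slide is pushed shut behind them (value of joint gate_bar above 0.049 m), for 0.2 s.
At the end, for the whole second after the job is handed in: All three pucks lie flat and still on the slot's floor (centre past tray x 18.5 mm, within 8 mm of the slot's middle line, underside less than 12.8 mm above the desk), the gate slide is within 3 mm of fully shut, and the clamp insert lies on the open deck before the gate (all of step 3 and value of joint gate_bar above 0.049 m and x of clamp_insert in the frame of tray between -0.128 and -0.008 m and y of clamp_insert in the frame of tray between -0.09 and 0.09 m and z of clamp_insert in the frame of tray between 0.012 and 0.0165 m and linear speed of each of puck_1, puck_2, puck_3, clamp_insert below 0.01 m/s); the robot touches nothing.
It fails at once if a puck is lifted (more than 12 mm off the deck) or tipped over (height (world z) of any of puck_1, puck_2, puck_3 above 0.026 m or angle between any of puck_1, puck_2, puck_3's own z axis and vertical above 0.7 rad).
It fails at once if the clamp insert is lifted (more than 12 mm off the deck) (height (world z) of clamp_insert above 0.026 m).
It fails at once if the clamp insert goes into the gate or slot (x of clamp_insert in the frame of tray above -0.006 m and y of clamp_insert in the frame of tray between -0.03 and 0.03 m).
It fails at once if the tweezers or the loupe are moved more than 15 mm (distance of any of the_tweezers, the_loupe from where it was at the start of the episode above 0.015 m).
It also fails if it takes over 72 s, if anything falls off the work surface, if the arm or the gripper's body presses on something with over 40 N, if the wrist force passes 120 N, or if a joint passes its speed limit or range.

## Robot

A 6-joint arm with a two-finger parallel gripper is mounted at the origin on a cart in front of the work surface, level with it; the furniture and walls round the work are solid. World frame = base frame: x ahead of the robot, y to its left, z up, the work surface at z = 0. Lengths are in m, angles in rad, forces in N, time in s.
With the tool pointing down it reaches from about 0.375 to 0.9 m from the base axis. Payload 3.1 kg.
Tool frame: the origin (TCP) lies between the finger pads; the fingertips stand 11 mm ahead of it and the grasp point (between the pads) lies 8 mm behind it; z points along the fingers, y is the line along which they close (so a half turn about z gives the same grasp; the last joint's range is limited). The gripper opens to 87 mm and grips with 3 to 60 N. Pads are 19 mm wide; open, the fingers measure 117 mm over their backs; the gripper's body (75 mm by 190 mm) begins 51 mm behind the grasp point.
Start: joints at [-1.51, 0.527, 1.433, -0, 1.181, -0.178], TCP at [0.148, -0.607, 0.234] pointing down, gripper open.
Joint ranges: [-3.08, 3.08], [-0.75, 2.2], [0.22, 2.44], [-1.43, 4.57], [0, 2.65], [-2.85, 2.85]. Speed limits (rad/s): [2.79, 2.79, 3.14, 3.14, 3.14, 3.14].

## Interface

Orientations are given as a unit quaternion [x, y, z, w].
In Python, from rig import get_obs, camera, hand_in gives the robot as it stands.
- The arm moves only by the shell command python3 -m pendant 'ROWS' [FORCE]. ROWS is JSON, a list that holds one entry, the list of rows, each a list of 7 numbers: the shift along the tool's x, y, z in m, then the turn, a rotation vector about the tool's x, y, z in degrees, then the opening, from 0 (shut) to 1 (fully open). In form: [[[x, y, z, ax, ay, az, fingers], ...]]. A call has exactly 5 rows; each row shifts and turns the commanded pose from where the row before left it, along the tool's axes as they then stand; what a row does not reach is not made up. A row lasts 1/8 s, in which the tool goes at most 62.5 mm and 10.7 degrees, less where a joint would pass 70% of its speed; a pose out of reach is approached as far as the arm can. A call with a gripper value outside its range is refused whole. The fingers move at their own pace and stop on an object; FORCE is the grip in N (left out, the last holds). Time passes only in rows, so rows that do not move let the fingers close, or fill a call up. It gives the time, the measured TCP pose, the force, the opening and the grip force at its end, in the units of the state.
- get_obs(): the state, without advancing time (a new reading comes with each control period).
- camera(name): name is "scene" or "top"; returns a dict with "img" (384x512x3 uint8, red, green, blue), "intrinsics" (3x3 intrinsics, pixels), "k1" (the pictures are not rectified: a ray, as slopes to the right and down, at radius r is drawn at 1 + k1 r^2 times it, then the intrinsics apply), "R" (3x3) and "t" (3): a world point X has camera coordinates R X + t. Camera axes: x right, y down, z forward; pixel columns grow to the right and rows downward; lengths in m; the calibration is good to about 2 mm. A picture is of the moment at which its call begins. There is no depth.
- hand_in(): hands the job in; it is judged then, once.
The state is a dict: "time": time; "q": joint angles; "joint_velocities": joint speeds; "joint_torque": joint torques, N m; "position": TCP position; "tool_rot": TCP orientation; "ft_force": force on the tool from outside, world axes, zero at the start; "moment": the same for the moment, N m; "grip_width": finger opening in m; "grip_force": force on a finger pad.
Only numpy, scipy, OpenCV 4.12 (cv2) and the standard library are available. Lean on these libraries where they do the work, as an engineer would, in place of code of your own. Each camera call takes 0.05 s, during which the arm holds its last target. There are 200 camera calls.

## Working session

There is one attempt and no reset: what is moved stays moved. The work goes in short steps, Python scripts to look and compute and a shell command to move; the robot and the scene stay as the last step left them, time stands still between calls to the robot, and variables do not carry over. Pictures are saved under pics/ and viewed, at most 11 in all, crops included, and the job is handed in when it is done.

```bash
mkdir -p pics
python3 - <<'E'
from rig import get_obs,camera
import cv2,numpy as np
o=get_obs();print(o['time'],o['position'],o['tool_rot'],o['grip_width'])
for n in('top','scene'):
    c=camera(n);cv2.imwrite(f'pics/{n}0.png',c['img'][:,:,::-1]);np.savez(f'{n}0.npz',**c)
    print(n,c['intrinsics'],c['k1'],c['R'],c['t'])
E
```

```text
0.0 [ 0.14840336 -0.60640086  0.23258374] [ 9.92821736e-01  1.19598775e-01  5.10059372e-05 -1.06324534e-03] 0.08716582644215284
top [[359.66459171   0.         249.16151559]
 [  0.         359.66459171 185.61031593]
 [  0.           0.           1.        ]] 0.016268877548816826 [[-0.00997861 -0.99987144  0.01255075]
 [-0.98409949  0.00759372 -0.17745573]
 [ 0.17733761 -0.01412195 -0.98404875]] [0.41330659 0.63026919 0.80836835]
scene [[373.39786021   0.         248.76564653]
 [  0.         373.39786021 193.46046786]
 [  0.           0.           1.        ]] -0.07384015941518775 [[ 0.85301798 -0.52184534 -0.00614518]
 [-0.35897762 -0.57816314 -0.73270898]
 [ 0.37880785  0.62721992 -0.68051435]] [-0.32769587  0.48483736  0.39988417]
```

View pics/top0.png

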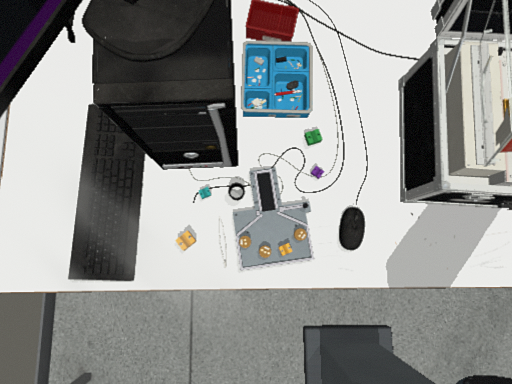

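View pics/scene0.png

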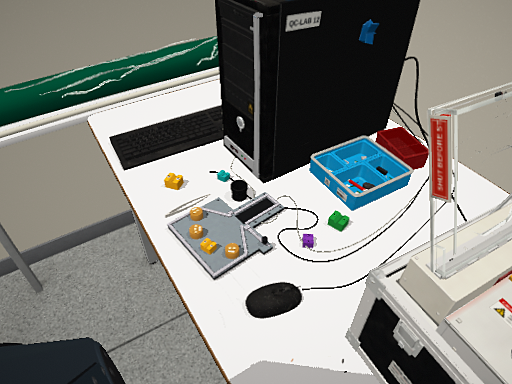

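The top view shows the tray: slot at about (264,188), gate (268,208), pucks at (245,241), (265,251) and (300,233). The yellow insert is on the deck at (285,248), and the larger yellow one at (186,239) is off the tray. Turquoise (205,192), purple (317,171) and green (313,136) are decoys. The meant insert is the small one on the deck. I'll confirm that in an enlarged crop.

```bash
cat > h.py <<'E'
import numpy as np,cv2
def ray(c,uv,z):
    """pixels -> world points on plane z"""
    uv=np.atleast_2d(np.float64(uv));K=c['intrinsics'];d=cv2.undistortPoints(uv[:,None],K,np.array([float(c['k1']),0,0,0.]))[:,0]
    D=np.c_[d,np.ones(len(d))]@c['R'];C=-c['R'].T@c['t']
    return C+D*((z-C[2])/D[:,2])[:,None]
def proj(c,X):
    X=np.atleast_2d(np.float64(X));r,_=cv2.Rodrigues(c['R'])
    return cv2.projectPoints(X,r,c['t'],c['intrinsics'],np.array([float(c['k1']),0,0,0.]))[0][:,0]
def blobs(c,amin=25):
    h=cv2.cvtColor(c['img'],cv2.COLOR_RGB2HSV);m=cv2.inRange(h,(8,90,120),(32,255,255))
    m=cv2.morphologyEx(m,cv2.MORPH_CLOSE,np.ones((3,3)))
    n,l,s,ce=cv2.connectedComponentsWithStats(m)
    return [(ce[i],s[i,4],h[l==i].mean(0).round()) for i in range(1,n) if s[i,4]>amin]
E
python3 - <<'E'
from h import *
for n in('top','scene'):
    c=dict(np.load(n+'0.npz'))
    print(n)
    for b in blobs(c): print(b[0].round(1),b[1],b[2],ray(c,b[0],.026 if n=='top' else .024).round(4))
c=dict(np.load('top0.npz'));im=c['img'][155:275,180:330,::-1];a=cv2.resize(im,None,fx=5,fy=5,interpolation=cv2.INTER_CUBIC);cv2.imwrite('pics/crop0.png',a)
E
```

```text
top
[504.8 104. ] 28 [ 19. 162. 157.] [[ 0.8478 -0.2547  0.026 ]]
[299.9 233.9] 117 [ 18. 122. 176.] [[0.5191 0.2857 0.026 ]]
[185.3 240.2] 218 [ 19. 132. 212.] [[0.507  0.5619 0.026 ]]
[244.9 241.4] 102 [ 18. 128. 173.] [[0.5026 0.4189 0.026 ]]
[285.  248.8] 114 [ 19. 158. 209.] [[0.4841 0.3229 0.026 ]]
[264.6 251.1] 116 [ 18. 116. 180.] [[0.4791 0.3718 0.026 ]]
scene
[173.4 180.9] 247 [ 23. 223. 203.] [[0.5024 0.5497 0.024 ]]
[195.9 213.5] 154 [ 19. 171. 188.] [[0.5017 0.419  0.024 ]]
[195.5 231.1] 171 [ 18. 164. 190.] [[0.4781 0.3718 0.024 ]]
[208.  245.7] 194 [ 21. 209. 206.] [[0.4827 0.322  0.024 ]]
[231.5 250.5] 191 [ 19. 170. 191.] [[0.5179 0.2857 0.024 ]]
[500.  311.2] 32 [ 23. 228. 155.] [[ 0.8608 -0.0969  0.024 ]]
[200.1 330.7] 27 [ 14. 138. 144.] [[0.386  0.1624 0.024 ]]
```

View pics/crop0.png

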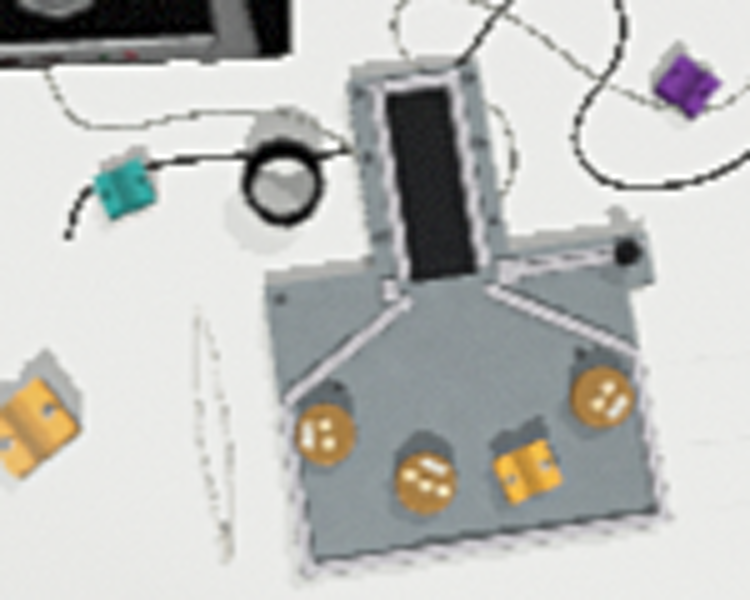

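The crop confirms it: the small yellow grooved block on the deck at crop (528,470) is the meant insert. The pucks are at crop (325,435), (426,482) and (603,397), and the knob is at (626,250).

Run:
```python
from h import *
c=dict(np.load('top0.npz'));s=dict(np.load('scene0.npz'))
print('C',-c['R'].T@c['t'])
f=lambda p:180*np.array([1,0])+155*np.array([0,1])+(np.array(p)+.5)/5-.5
F=[((386,95),11,(102,17)),((449,88),11,(102,-17)),((411,277),11,(5,17)),((476,272),11,(5,-17)),
((300,580),19,(-128,90)),((668,520),19,(-128,-90)),((315,557),16,(-122,84)),((658,511),16,(-122,-84)),((405,300),19,(-4,21)),((492,288),19,(-4,-21)),((290,398),19,(-44,86)),((637,350),19,(-44,-86))]
W=np.array([ray(c,f(p),z/1e3)[0,:2] for p,z,_ in F]);T=np.array([t for *_,t in F])/1e3
a=T-T.mean(0);b=W-W.mean(0);th=np.arctan2((a[:,0]*b[:,1]-a[:,1]*b[:,0]).sum(),(a*b).sum())
R=np.array([[np.cos(th),-np.sin(th)],[np.sin(th),np.cos(th)]]);o=W.mean(0)-R@T.mean(0)
print('tray',o,np.degrees(th));print('res mm',((W-(T@R.T+o))*1e3).round(1).tolist())
np.savez('tray.npz',o=o,R=R)
tt=lambda w:((w[:2]-o)@R*1e3).round(1)
for n,cc,z in(('top',c,.028),('scene',s,.024)):
    for x in blobs(cc,90): print(n,tt(ray(cc,x[0],z)[0]))
k=ray(c,f((626,250)),.034)[0];print('knob',k,tt(k))
# tower: bottom front right corner in both
print('tower foot',ray(c,(238,166),0.0))
```

```text
C [0.4810177  0.41988311 0.90213143]
tray [0.57453476 0.35854322] 7.452548897854349
res mm [[-1.1, -1.2], [-2.1, 0.5], [2.4, 0.2], [0.2, 1.5], [-2.0, 0.9], [1.0, 2.0], [1.8, -1.1], [0.0, -0.7], [-0.4, 0.9], [-0.3, -0.4], [0.5, -1.6], [-0.1, -1.1]]
top [-64.4 -64.7]
top [-40.7 210.1]
top [-63.6  69.2]
top [-94.3 -23.4]
top [-92.9  25.7]
scene [-46.7 198.9]
scene [-64.4  69.4]
scene [-93.9  25.6]
scene [-95.8 -24.3]
scene [-65.6 -64.9]
knob [0.58946779 0.27249413 0.034     ] [  3.6 -87.3]
tower foot [[0.69508372 0.4351455  0.        ]]
```

```bash
cat >> h.py <<'E'
from scipy.interpolate import BSpline
TR=np.load('tray.npz');O,RT=TR['o'],TR['R'];TH=np.degrees(np.arctan2(RT[1,0],RT[0,0]))
D=21.5  # TCP behind puck centre, mm
def w(p): return np.asarray(p)/1e3@RT.T+O
def tr(X): return (np.asarray(X)[:2]-O)@RT*1e3
def pose(o):
    """measured tray xy (mm), z(mm), heading of tool -x relative to tray x (deg)"""
    from scipy.spatial.transform import Rotation as Ro
    m=Ro.from_quat(o['tool_rot']).as_matrix();x=-m[:,0]
    return tr(o['position']).round(1),round(o['position'][2]*1e3,1),round((np.degrees(np.arctan2(x[1],x[0]))-TH+180)%360-180,1),m[:,2].round(3)
def rows(start,hs,targets):
    """(x,y,heading) tray targets -> tool rows; start=(x,y),hs=heading"""
    p=np.array(start,float);h=hs
    for x,y,a in targets:
        d=np.array([x,y])-p;c,s=np.cos(np.radians(h)),np.sin(np.radians(h))
        f=d@[c,s];l=d@[-s,c]   # forward = -tool x, left = +tool y
        print([round(-f/1e3,4),round(l/1e3,4),0,0,0,round(-(a-h),1)]);p=np.array([x,y],float);h=a
E
python3 - <<'E'
from h import *
from scipy.optimize import least_squares
from rig import get_obs
c=dict(np.load('top0.npz'));s=dict(np.load('scene0.npz'))
print(pose(get_obs()))
# machine: near-left top/bottom corners on several height hypotheses
for z in(0,.1,.2,.3):
    print(z,'top(402,200)',ray(c,(402,200),z)[0].round(3),'scene(345,335)',ray(s,(345,335),z)[0].round(3),'scene(365,270)',ray(s,(365,270),z)[0].round(3), 'top(402,78)',ray(c,(402,78),z)[0].round(3))
E
```

```text
(array([-547.7, -901.6]), np.float64(232.7), np.float64(-173.7), array([-0.   ,  0.002, -1.   ]))
0 top(402,200) [0.604 0.02  0.   ] scene(345,335) [0.603 0.032 0.   ] scene(365,270) [0.731 0.116 0.   ] top(402,78) [ 0.935 -0.008  0.   ]
0.1 top(402,200) [0.59  0.064 0.1  ] scene(345,335) [0.555 0.004 0.1  ] scene(365,270) [0.663 0.075 0.1  ] top(402,78) [0.885 0.039 0.1  ]
0.2 top(402,200) [0.576 0.108 0.2  ] scene(345,335) [ 0.507 -0.023  0.2  ] scene(365,270) [0.594 0.034 0.2  ] top(402,78) [0.835 0.087 0.2  ]
0.3 top(402,200) [0.563 0.153 0.3  ] scene(345,335) [ 0.459 -0.051  0.3  ] scene(365,270) [ 0.525 -0.008  0.3  ] top(402,78) [0.784 0.134 0.3  ]
```

Run:
```python
from h import *
A=np.array([-64,69.2]);h=-69;u=np.array([np.cos(np.radians(h)),np.sin(np.radians(h))])
g=A-36*u;W=w(g);r1=np.hypot(*W);f1=np.degrees(np.arctan2(W[1],W[0]));print('goal',g,W,r1,f1)
R=[.575,.52,.465]+[.44]*13+[.49,.54,.595,r1]
F=list(-76.3+np.array([1,2,4]))+list(np.linspace(-65,30,13))+[33,37,40,f1]
psi=np.linspace(13.7,118.5,len(R)+1)[1:]
p=tr([.1484,-.6064]);T=[(*tr([r*np.cos(np.radians(a)),r*np.sin(np.radians(a))]),s-180-TH) for r,a,s in zip(R,F,psi)]
rows(p,13.7-180-TH,T)
```

```text
goal [-76.90124618 102.80889535] [0.48494829 0.45050916] 0.6619164250067677 42.891592034527406
[np.float64(0.0095), np.float64(-0.0494), 0, 0, 0, np.float64(-5.2)]
[np.float64(0.0131), np.float64(-0.0543), 0, 0, 0, np.float64(-5.2)]
[np.float64(0.0242), np.float64(-0.0523), 0, 0, 0, np.float64(-5.2)]
[np.float64(0.0605), np.float64(-0.0166), 0, 0, 0, np.float64(-5.2)]
[np.float64(0.0604), np.float64(0.006), 0, 0, 0, np.float64(-5.2)]
[np.float64(0.0607), np.float64(0.0032), 0, 0, 0, np.float64(-5.2)]
[np.float64(0.0607), np.float64(0.0004), 0, 0, 0, np.float64(-5.2)]
[np.float64(0.0607), np.float64(-0.0025), 0, 0, 0, np.float64(-5.2)]
[np.float64(0.0605), np.float64(-0.0053), 0, 0, 0, np.float64(-5.2)]
[np.float64(0.0602), np.float64(-0.0081), 0, 0, 0, np.float64(-5.2)]
[np.float64(0.0598), np.float64(-0.0109), 0, 0, 0, np.float64(-5.2)]
[np.float64(0.0592), np.float64(-0.0137), 0, 0, 0, np.float64(-5.2)]
[np.float64(0.0585), np.float64(-0.0165), 0, 0, 0, np.float64(-5.2)]
[np.float64(0.0576), np.float64(-0.0192), 0, 0, 0, np.float64(-5.2)]
[np.float64(0.0567), np.float64(-0.0218), 0, 0, 0, np.float64(-5.2)]
[np.float64(0.0556), np.float64(-0.0245), 0, 0, 0, np.float64(-5.2)]
[np.float64(0.0425), np.float64(0.0358), 0, 0, 0, np.float64(-5.2)]
[np.float64(0.0522), np.float64(0.0327), 0, 0, 0, np.float64(-5.2)]
[np.float64(0.0471), np.float64(0.0411), 0, 0, 0, np.float64(-5.2)]
[np.float64(0.051), np.float64(0.0537), 0, 0, 0, np.float64(-5.2)]
```

```bash
python3 -m pendant '[[[0.0095,-0.0494,0,0,0,-5.2,0.21],[0.0131,-0.0543,0,0,0,-5.2,0.21],[0.0242,-0.0523,0,0,0,-5.2,0.21],[0.0605,-0.0166,0,0,0,-5.2,0.21],[0.0604,0.006,0,0,0,-5.2,0.21]]]' 20 &&
python3 -m pendant '[[[0.0607,0.003,0,0,0,-5.2,0.21],[0.0607,0,0,0,0,-5.2,0.21],[0.0607,-0.0025,0,0,0,-5.2,0.21],[0.0605,-0.0053,0,0,0,-5.2,0.21],[0.0602,-0.0081,0,0,0,-5.2,0.21]]]'
```

```text
time: 0.72
position: [0.239, -0.3681, 0.2335]
tool_rot: [0.94, 0.34, 0.0, -0.001]
ft_force: [0.1, -1.6, 0.4]
grip_width: 0.0453
grip_force: 0.0
time: 1.35
position: [0.4214, -0.132, 0.2335]
tool_rot: [0.839, 0.544, 0.0, 0.0]
ft_force: [0.8, -0.2, 0.4]
grip_width: 0.0182
grip_force: 0.0
```

```bash
python3 -m pendant '[[[0.0598,-0.0109,0,0,0,-5.2,0.21],[0.0592,-0.0137,0,0,0,-5.2,0.21],[0.0585,-0.0165,0,0,0,-5.2,0.21],[0.0576,-0.0192,0,0,0,-5.2,0.21],[0.0567,-0.0218,0,0,0,-5.2,0.21]]]' &&
python3 -m pendant '[[[0.0556,-0.0245,0,0,0,-5.2,0.21],[0.0425,0.0358,0,0,0,-5.2,0.21],[0.0522,0.0327,0,0,0,-5.2,0.21],[0.0471,0.0411,0,0,0,-5.2,0.21],[0.051,0.0537,0,0,0,-5.2,0.21]]]' &&
python3 -m pendant '[[[0,0,0.04,0,0,0,0.21],[0,0,0.04,0,0,0,0.21],[0,0,0.03,0,0,0,0.21],[0,0,0,0,0,0,0.21],[0,0,0,0,0,0,0.21]]]'
python3 - <<'E'
from h import *
from rig import *
print(pose(get_obs()),get_obs()['grip_width'])
for n in('top','scene'):
    c=camera(n);np.savez(n+'1.npz',**c)
    a=c['img'][150:280,175:335] if n=='top' else c['img'][140:300,130:310]
    cv2.imwrite(f'pics/{n}1.png',cv2.resize(a[:,:,::-1],None,fx=3.2,fy=3.2,interpolation=cv2.INTER_CUBIC))
a,b=cv2.imread('pics/top1.png'),cv2.imread('pics/scene1.png')
print(a.shape,b.shape)
E
```

```text
time: 1.98
position: [0.4105, 0.1663, 0.2335]
tool_rot: [0.695, 0.719, 0.0, 0.0]
ft_force: [0.4, 0.1, 0.9]
grip_width: 0.0183
grip_force: 0.0
time: 2.6
position: [0.4865, 0.4397, 0.2331]
tool_rot: [0.516, 0.857, -0.0, -0.0]
ft_force: [0.3, -0.6, -0.3]
grip_width: 0.0181
grip_force: 0.0
time: 3.22
position: [0.487, 0.4383, 0.1245]
tool_rot: [0.517, 0.856, 0.001, 0.0]
ft_force: [0.6, 1.1, 0.3]
grip_width: 0.0181
grip_force: 0.0
(array([-76.5,  90.4]), np.float64(124.5), np.float64(-69.7), array([ 0.001,  0.001, -1.   ])) 0.0181156057704732
(416, 512, 3) (512, 576, 3)
```

View pics/scene1.png

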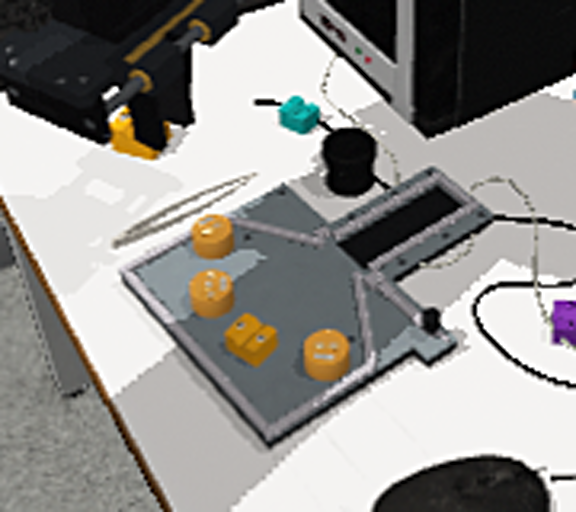

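The pucks and insert are still in their spots, and the fingers hover clear over the tray's left side. Next I shift back behind the left puck and descend.

```bash
python3 -m pendant '[[[0.0118,0.0038,0,0,0,0.7,0.21],[0,0,0.04,0,0,0,0.21],[0,0,0.035,0,0,0,0.21],[0,0,0,0,0,0,0.21],[0,0,0,0,0,0,0.21]]]'
python3 - <<'E'
from h import *
from rig import *
print(pose(get_obs()))
E
```

```text
time: 3.95
position: [0.4851, 0.4512, 0.05]
tool_rot: [0.522, 0.853, 0.001, 0.001]
ft_force: [-0.1, 0.3, 0.5]
grip_width: 0.0179
grip_force: 0.0
(array([-76.7, 103.5]), np.float64(50.0), np.float64(-70.4), array([ 0.002,  0.002, -1.   ]))
```

```bash
cat >> h.py <<'E'
def sweep(o,P0,P1,P2,end,step=9,last=7):
    """rows: go to contact behind P0, then Bezier to P2, then straight along +x to puck centre x=end"""
    P0,P1,P2=map(np.array,(P0,P1,P2));P0=P0.astype(float)
    t=np.linspace(0,1,400)[:,None];B=(1-t)**2*P0+2*t*(1-t)*P1+t**2*P2;V=2*(1-t)*(P1-P0)+2*t*(P2-P1)
    L=np.r_[0,np.cumsum(np.hypot(*np.diff(B,axis=0).T))];n=int(np.ceil(L[-1]/step))
    T=[]
    for l in np.linspace(0,L[-1],n+1):
        i=np.searchsorted(L,l-1e-9);i=min(i,399);h=np.arctan2(V[i,1],V[i,0]);p=B[i]-D*np.array([np.cos(h),np.sin(h)]);T.append((*p,np.degrees(h)))
    m=int(np.ceil((end-P2[0])/last))
    T+=[(x-D,0.,0.) for x in np.linspace(P2[0],end,m+1)[1:]]
    p,_,h,_=pose(o);print('dirs',p,h);rows(p,h,T);print(len(T))
E
python3 -m pendant '[[[0,0,0.01,0,0,0,0.21],[0,0,0.005,0,0,0,0.21],[0,0,0,0,0,0,0.21],[0,0,0,0,0,0,0.21],[0,0,0,0,0,0,0.21]]]'
python3 - <<'E'
from h import *
from rig import *
o=get_obs();print(pose(o))
sweep(o,(-64,69.2),(-38,0),(-8,0),23.5)
E
```

```text
time: 4.58
position: [0.4844, 0.4502, 0.0338]
tool_rot: [0.522, 0.853, 0.0, 0.0]
ft_force: [-0.1, 0.4, 0.6]
grip_width: 0.018
grip_force: 0.0
(array([-77.5, 102.6]), np.float64(33.8), np.float64(-70.4), array([ 0.,  0., -1.]))
dirs [-77.5 102.6] -70.4
[np.float64(-0.0145), np.float64(0.0011), 0, 0, 0, np.float64(-1.0)]
[np.float64(-0.0087), np.float64(-0.0004), 0, 0, 0, np.float64(-1.4)]
[np.float64(-0.0086), np.float64(-0.0005), 0, 0, 0, np.float64(-1.6)]
[np.float64(-0.0084), np.float64(-0.0006), 0, 0, 0, np.float64(-1.9)]
[np.float64(-0.0087), np.float64(-0.0007), 0, 0, 0, np.float64(-2.4)]
[np.float64(-0.0084), np.float64(-0.0009), 0, 0, 0, np.float64(-2.9)]
[np.float64(-0.0085), np.float64(-0.0011), 0, 0, 0, np.float64(-3.8)]
[np.float64(-0.0087), np.float64(-0.0016), 0, 0, 0, np.float64(-5.1)]
[np.float64(-0.0087), np.float64(-0.0022), 0, 0, 0, np.float64(-7.1)]
[np.float64(-0.0088), np.float64(-0.0031), 0, 0, 0, np.float64(-10.3)]
[np.float64(-0.0091), np.float64(-0.0044), 0, 0, 0, np.float64(-14.7)]
[np.float64(-0.0094), np.float64(-0.0054), 0, 0, 0, np.float64(-18.3)]
[np.float64(-0.0063), np.float64(0.0), 0, 0, 0, np.float64(-0.0)]
[np.float64(-0.0063), np.float64(0.0), 0, 0, 0, -0.0]
[np.float64(-0.0063), np.float64(0.0), 0, 0, 0, -0.0]
[np.float64(-0.0063), np.float64(0.0), 0, 0, 0, -0.0]
[np.float64(-0.0063), np.float64(0.0), 0, 0, 0, -0.0]
17
```

```bash
python3 -m pendant '[[[-0.0145,0.0011,0.0006,0,0,-1,0.21],[-0.0087,-0.0004,0,0,0,-1.4,0.21],[-0.0086,-0.0005,0,0,0,-1.6,0.21],[-0.0084,-0.0006,0,0,0,-1.9,0.21],[-0.0087,-0.0007,0,0,0,-2.4,0.21]]]' &&
python3 -m pendant '[[[-0.0084,-0.0009,0,0,0,-2.9,0.21],[-0.0085,-0.0011,0,0,0,-3.8,0.21],[-0.0087,-0.0016,0,0,0,-5.1,0.21],[-0.0087,-0.0022,0,0,0,-7.1,0.21],[0,0,0,0,0,0,0.21]]]'
python3 - <<'E'
from h import *
from rig import *
o=get_obs();p=pose(o);print(p)
for n,z in(('top',.028),('scene',.024)):
    c=camera(n);np.savez(n+'2.npz',**c)
    for b in blobs(c,60): print(n,tr(ray(c,b[0],z)[0]).round(1),b[1])
E
```

```text
time: 5.2
position: [0.5074, 0.4067, 0.0331]
tool_rot: [0.459, 0.889, 0.0, 0.0]
ft_force: [1.0, 0.2, -0.3]
grip_width: 0.0182
grip_force: 0.1
time: 5.82
position: [0.5258, 0.3767, 0.0331]
tool_rot: [0.308, 0.951, 0.0, 0.0]
ft_force: [-0.6, -0.2, 0.8]
grip_width: 0.0182
grip_force: 0.0
(array([-46. ,  24.4]), np.float64(33.1), np.float64(-43.4), array([ 0.,  0., -1.]))
top [-40.8 210.1] 218
scene [-46.7 198.9] 247
scene [-26.   5.] 74
scene [-98.2  19.8] 104
scene [-95.5 -24.6] 188
scene [-65.4 -64.6] 194
```

Run:
```python
from h import *
c=dict(np.load('scene2.npz'));cv2.imwrite('pics/s2.png',cv2.resize(c['img'][170:290,150:300,::-1],None,fx=5,fy=5,interpolation=cv2.INTER_CUBIC))
```

```text
(no output)
```

View pics/s2.png

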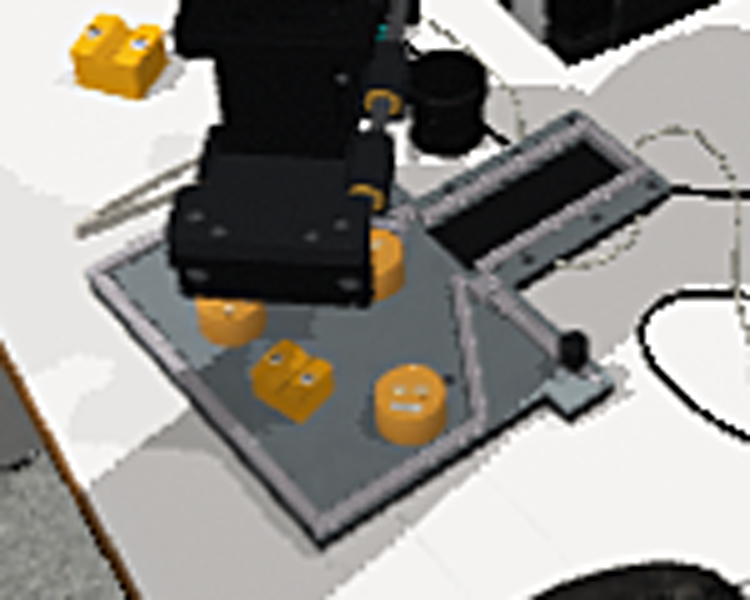

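The scene crop shows puck A's right edge at crop (403,265), partly behind the gripper, so its centre is near crop (369,262). The other puck, insert and right puck are undisturbed.

Run:
```python
from h import *
from rig import *
c=dict(np.load('scene2.npz'))
print(tr(ray(c,(223.6,222.3),.0225)[0]), 'ref C',tr(ray(c,(150+411/5,170+404/5),.0225)[0]))
o=get_obs()
for P1 in((-18,0),(-20,1)): sweep(o,(-30.4,9.6),P1,(-3,0),23.5,step=5,last=7)
```

```text
[-31.2744721    9.56398945] ref C [-64.2892398  -65.41006601]
dirs [-46.5  25. ] -43.3
[np.float64(-0.0009), np.float64(-0.0022), 0, 0, 0, np.float64(-5.6)]
[np.float64(-0.005), np.float64(-0.0019), 0, 0, 0, np.float64(-5.6)]
[np.float64(-0.0051), np.float64(-0.002), 0, 0, 0, np.float64(-6.1)]
[np.float64(-0.0051), np.float64(-0.0022), 0, 0, 0, np.float64(-6.6)]
[np.float64(-0.005), np.float64(-0.0022), 0, 0, 0, np.float64(-6.6)]
[np.float64(-0.0051), np.float64(-0.0022), 0, 0, 0, np.float64(-6.6)]
[np.float64(-0.005), np.float64(-0.0021), 0, 0, 0, np.float64(-6.2)]
[np.float64(-0.0066), np.float64(0.0), 0, 0, 0, np.float64(-0.0)]
[np.float64(-0.0066), np.float64(0.0), 0, 0, 0, -0.0]
[np.float64(-0.0066), np.float64(0.0), 0, 0, 0, -0.0]
[np.float64(-0.0066), np.float64(0.0), 0, 0, 0, -0.0]
11
dirs [-46.5  25. ] -43.3
[np.float64(-0.0008), np.float64(-0.0016), 0, 0, 0, np.float64(-3.7)]
[np.float64(-0.0051), np.float64(-0.0026), 0, 0, 0, np.float64(-7.7)]
[np.float64(-0.0051), np.float64(-0.0024), 0, 0, 0, np.float64(-7.2)]
[np.float64(-0.005), np.float64(-0.0021), 0, 0, 0, np.float64(-6.5)]
[np.float64(-0.0051), np.float64(-0.0019), 0, 0, 0, np.float64(-5.7)]
[np.float64(-0.005), np.float64(-0.0016), 0, 0, 0, np.float64(-4.9)]
[np.float64(-0.005), np.float64(-0.0014), 0, 0, 0, np.float64(-4.2)]
[np.float64(-0.0067), np.float64(-0.0009), 0, 0, 0, np.float64(-3.4)]
[np.float64(-0.0066), np.float64(0.0), 0, 0, 0, -0.0]
[np.float64(-0.0066), np.float64(0.0), 0, 0, 0, -0.0]
[np.float64(-0.0066), np.float64(0.0), 0, 0, 0, -0.0]
11
```

```bash
python3 -m pendant '[[[-0.0009,-0.0022,0,0,0,-5.6,0.21],[-0.005,-0.0019,0,0,0,-5.6,0.21],[-0.0051,-0.002,0,0,0,-6.1,0.21],[-0.0051,-0.0022,0,0,0,-6.6,0.21],[-0.005,-0.0022,0,0,0,-6.6,0.21]]]' &&
python3 -m pendant '[[[-0.0051,-0.0022,0,0,0,-6.6,0.21],[-0.005,-0.0021,0,0,0,-6.2,0.21],[0,0,0,0,0,0,0.21],[0,0,0,0,0,0,0.21],[0,0,0,0,0,0,0.21]]]'
python3 - <<'E'
from h import *
from rig import *
o=get_obs();p=pose(o);print(p)
c=camera('scene');np.savez('scene3.npz',**c)
for b in blobs(c,40): print(b[0].round(1),tr(ray(c,b[0],.024)[0]).round(1),b[1])
print('pred',proj(c,np.r_[w((-3,0)),.0225]))
cv2.imwrite('pics/s3.png',cv2.resize(c['img'][170:290,150:300,::-1],None,fx=5,fy=5,interpolation=cv2.INTER_CUBIC))
E
```

```text
time: 6.55
position: [0.5402, 0.3602, 0.033]
tool_rot: [0.045, 0.999, 0.0, -0.0]
ft_force: [-0.6, -0.3, -0.4]
grip_width: 0.0183
grip_force: 0.1
time: 7.18
position: [0.55, 0.3554, 0.033]
tool_rot: [-0.065, 0.998, -0.0, -0.0]
ft_force: [-0.1, -0.1, 0.5]
grip_width: 0.018
grip_force: 0.0
(array([-24.7,   0.1]), np.float64(33.0), np.float64(0.0), array([-0., -0., -1.]))
[173.4 180.9] [-46.7 198.9] 247
[195.5 231.2] [-94.   25.6] 170
[207.8 245.6] [-95.9 -23.8] 180
[231.5 250.4] [-65.4 -64.7] 195
pred [[236.47799394 218.8197225 ]]
```

View pics/s3.png

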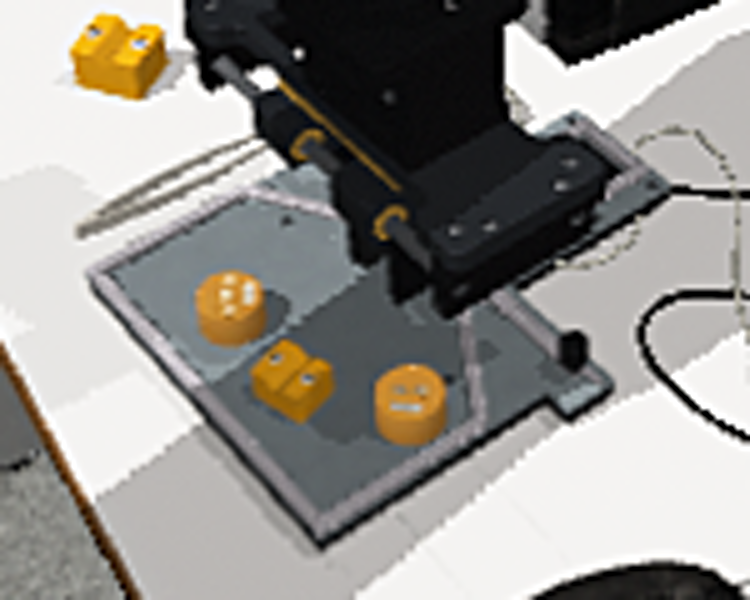

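The gripper hides puck A at the gate, and the TCP is on the midline at x -24.7. The rest of the scene hasn't moved, so I push straight through the gate, then back off and look.

```bash
python3 -m pendant '[[[-0.006,0,0,0,0,0,0.21],[-0.006,0,0,0,0,0,0.21],[-0.006,0,0,0,0,0,0.21],[-0.006,0,0,0,0,0,0.21],[-0.0027,0,0,0,0,0,0.21]]]' &&
python3 -m pendant '[[[0,0,0,0,0,0,0.21],[0,0,0,0,0,0,0.21],[0.01,0,0,0,0,0,0.21],[0.03,0,0,0,0,0,0.21],[0,0,-0.04,0,0,0,0.21]]]'
python3 - <<'E'
from h import *
from rig import *
o=get_obs();p=pose(o);print(p)
for n,z in(('top',.028),('scene',.024)):
    c=camera(n)
    for b in blobs(c,40): print(n,tr(ray(c,b[0],z)[0]).round(1),b[1])
E
```

```text
time: 7.85
position: [0.5775, 0.3587, 0.0329]
tool_rot: [-0.066, 0.998, 0.0, 0.0]
ft_force: [-0.6, -0.1, -0.1]
grip_width: 0.0184
grip_force: 0.2
time: 8.48
position: [0.5305, 0.3515, 0.0697]
tool_rot: [-0.066, 0.998, -0.002, -0.006]
ft_force: [0.7, 0.2, -0.5]
grip_width: 0.0186
grip_force: 0.0
(array([-44.6,  -1.3]), np.float64(69.7), np.float64(0.1), array([-0.012, -0.005, -1.   ]))
top [-40.7 210.1] 218
top [-94.9 -26. ] 77
top [-96.5  32.3] 41
scene [-46.7 198.9] 247
scene [17.6 -9.2] 76
scene [-94.   25.6] 170
scene [-95.8 -24.1] 171
scene [-65.4 -64.6] 194
```

```bash
python3 - <<'E'
from h import *
from rig import *
rows((-44.7,-0.2),0.1,[(-85,20,-10),(-127.1,38,-20)])
E
python3 -m pendant '[[[0,0,-0.01,0,0,0,0.21],[0.0403,0.0203,0,0,0,10,0.21],[0.0383,0.025,0,0,0,10,0.21],[0,0,0,0,0,0,0.21],[0,0,0.02,0,0,0,0.21]]]'
python3 - <<'E'
from h import *
from rig import *
o=get_obs();p=pose(o);print(p)
for n,z in(('top',.028),('scene',.024)):
    c=camera(n);np.savez(n+'4.npz',**c)
    for b in blobs(c,40): print(n,tr(ray(c,b[0],z)[0]).round(1),b[1])
print(pose(get_obs()))
E
```

```text
[np.float64(0.0403), np.float64(0.0203), 0, 0, 0, 10.1]
[np.float64(0.0446), np.float64(0.0104), 0, 0, 0, 10]
time: 9.2
position: [0.4586, 0.3958, 0.0639]
tool_rot: [0.107, 0.994, 0.001, 0.002]
ft_force: [0.2, -0.3, -1.4]
grip_width: 0.0181
grip_force: 0.0
(array([-110.1,   51.9]), np.float64(63.9), np.float64(-19.8), array([ 0.004,  0.002, -1.   ]))
top [22.2 -1. ] 112
top [-64.8 -64.7] 123
top [-40.8 210. ] 220
scene [20.6 -2. ] 140
scene [-94.2  25.1] 164
scene [-95.4 -24.4] 191
scene [-65.4 -64.6] 194
(array([-112.2,   50.2]), np.float64(61.1), np.float64(-19.9), array([-0.003, -0.002, -1.   ]))
```

```bash
python3 -m pendant '[[[0.0099,-0.0165,0,0,0,0,0.21],[0,0,0.014,0,0,0,0.21],[0,0,0.0135,0,0,0,0.21],[0,0,0,0,0,0,0.21],[0,0,0,0,0,0,0.21]]]'
python3 - <<'E'
from h import *
from rig import *
o=get_obs();print(pose(o));sweep(o,(-93.8,25.5),(-23,-0.2),(-2,0),24,step=9,last=6)
E
```

```text
time: 9.93
position: [0.4446, 0.3812, 0.0351]
tool_rot: [0.108, 0.994, 0.0, 0.0]
ft_force: [-0.4, -0.6, -0.2]
grip_width: 0.0178
grip_force: 0.0
(array([-125.9,   39.3]), np.float64(35.1), np.float64(-19.9), array([ 0.,  0., -1.]))
dirs [-125.9   39.3] -19.9
[np.float64(-0.0134), np.float64(-0.002), 0, 0, 0, np.float64(0.1)]
[np.float64(-0.0089), np.float64(-0.0001), 0, 0, 0, np.float64(-0.4)]
[np.float64(-0.0088), np.float64(-0.0001), 0, 0, 0, np.float64(-0.4)]
[np.float64(-0.0087), np.float64(-0.0001), 0, 0, 0, np.float64(-0.5)]
[np.float64(-0.0085), np.float64(-0.0002), 0, 0, 0, np.float64(-0.5)]
[np.float64(-0.0086), np.float64(-0.0002), 0, 0, 0, np.float64(-0.7)]
[np.float64(-0.0088), np.float64(-0.0003), 0, 0, 0, np.float64(-0.8)]
[np.float64(-0.0086), np.float64(-0.0003), 0, 0, 0, np.float64(-1.1)]
[np.float64(-0.0089), np.float64(-0.0005), 0, 0, 0, np.float64(-1.5)]
[np.float64(-0.0086), np.float64(-0.0007), 0, 0, 0, np.float64(-2.2)]
[np.float64(-0.0087), np.float64(-0.0012), 0, 0, 0, np.float64(-3.8)]
[np.float64(-0.0089), np.float64(-0.0027), 0, 0, 0, np.float64(-8.7)]
[np.float64(-0.0052), np.float64(0.0002), 0, 0, 0, np.float64(0.5)]
[np.float64(-0.0052), np.float64(0.0), 0, 0, 0, -0.0]
[np.float64(-0.0052), np.float64(0.0), 0, 0, 0, -0.0]
[np.float64(-0.0052), np.float64(0.0), 0, 0, 0, -0.0]
[np.float64(-0.0052), np.float64(0.0), 0, 0, 0, -0.0]
17
```

```bash
python3 -m pendant '[[[0,-0.002,0.001,0,0,0,0.21],[-0.0134,0,0,0,0,0,0.21],[-0.0089,-0.0001,0,0,0,-0.4,0.21],[-0.0088,-0.0001,0,0,0,-0.4,0.21],[0,0,0,0,0,0,0.21]]]'
python3 - <<'E'
from h import *
from rig import *
print(pose(get_obs()))
E
```

```text
time: 10.55
position: [0.4754, 0.372, 0.0346]
tool_rot: [0.102, 0.995, 0.0, 0.001]
ft_force: [-1.0, -0.2, 0.0]
grip_width: 0.0181
grip_force: 0.0
(array([-96.6,  26.2]), np.float64(34.6), np.float64(-19.2), array([ 0.001,  0.001, -1.   ]))
```

```bash
python3 -m pendant '[[[-0.0087,-0.0001,0.0015,0,0,-0.5,0.21],[-0.0085,-0.0002,0,0,0,-0.5,0.21],[-0.0086,-0.0002,0,0,0,-0.7,0.21],[-0.0088,-0.0003,0,0,0,-0.8,0.21],[0,0,0,0,0,0,0.21]]]'
python3 - <<'E'
from h import *
from rig import *
o=get_obs();p,z,h,_=pose(o);print(p,z,h)
P=p+D*np.array([np.cos(np.radians(h)),np.sin(np.radians(h))]);print(P)
c=camera('scene');np.savez('scene5.npz',**c)
for b in blobs(c,40): print(b[0].round(1),tr(ray(c,b[0],.024)[0]).round(1),b[1])
o=get_obs();p,z,h,_=pose(o);P=p+D*np.array([np.cos(np.radians(h)),np.sin(np.radians(h))]);print(z,P)
sweep(o,P,(-22,0),(-2,0),24,step=7,last=6)
E
```

```text
time: 11.18
position: [0.5091, 0.3647, 0.0331]
tool_rot: [0.08, 0.997, 0.0, 0.001]
ft_force: [0.3, 0.0, -1.5]
grip_width: 0.0186
grip_force: 0.0
[-64.1  14.6] 33.1 -16.7
[-43.50681636   8.42174882]
[171.7 181.3] [-50.6 200.3] 198
[245.5 214.1] [20.6 -2.3] 142
[208. 246.] [-96.3 -25. ] 160
[231.5 250.4] [-65.4 -64.7] 195
32.9 [-44.29606465   8.5577001 ]
dirs [-64.9  14.7] -16.6
[np.float64(-0.0001), np.float64(0.0016), 0, 0, 0, np.float64(4.4)]
[np.float64(-0.0063), np.float64(-0.0008), 0, 0, 0, np.float64(-2.4)]
[np.float64(-0.0062), np.float64(-0.0008), 0, 0, 0, np.float64(-2.5)]
[np.float64(-0.0063), np.float64(-0.0009), 0, 0, 0, np.float64(-2.8)]
[np.float64(-0.0062), np.float64(-0.001), 0, 0, 0, np.float64(-3.0)]
[np.float64(-0.0062), np.float64(-0.001), 0, 0, 0, np.float64(-3.2)]
[np.float64(-0.0062), np.float64(-0.0011), 0, 0, 0, np.float64(-3.5)]
[np.float64(-0.0062), np.float64(-0.0012), 0, 0, 0, np.float64(-3.7)]
[np.float64(-0.0052), np.float64(0.0), 0, 0, 0, np.float64(-0.0)]
[np.float64(-0.0052), np.float64(0.0), 0, 0, 0, -0.0]
[np.float64(-0.0052), np.float64(0.0), 0, 0, 0, -0.0]
[np.float64(-0.0052), np.float64(0.0), 0, 0, 0, -0.0]
[np.float64(-0.0052), np.float64(0.0), 0, 0, 0, -0.0]
13
```

Run:
```python
from h import *
from rig import *
sweep(get_obs(),(-44.3,8.55),(-15.6,0),(-2,0),24,step=7.2,last=6)
```

```text
dirs [-64.9  14.7] -16.6
[np.float64(0.0), np.float64(-0.0), 0, 0, 0, np.float64(-0.0)]
[np.float64(-0.0063), np.float64(-0.0003), 0, 0, 0, np.float64(-0.9)]
[np.float64(-0.0061), np.float64(-0.0003), 0, 0, 0, np.float64(-1.0)]
[np.float64(-0.0062), np.float64(-0.0004), 0, 0, 0, np.float64(-1.3)]
[np.float64(-0.0062), np.float64(-0.0006), 0, 0, 0, np.float64(-1.7)]
[np.float64(-0.0061), np.float64(-0.0007), 0, 0, 0, np.float64(-2.3)]
[np.float64(-0.0062), np.float64(-0.0011), 0, 0, 0, np.float64(-3.5)]
[np.float64(-0.0063), np.float64(-0.0019), 0, 0, 0, np.float64(-5.9)]
[np.float64(-0.0052), np.float64(0.0), 0, 0, 0, np.float64(-0.0)]
[np.float64(-0.0052), np.float64(0.0), 0, 0, 0, -0.0]
[np.float64(-0.0052), np.float64(0.0), 0, 0, 0, -0.0]
[np.float64(-0.0052), np.float64(0.0), 0, 0, 0, -0.0]
[np.float64(-0.0052), np.float64(0.0), 0, 0, 0, -0.0]
13
```

```bash
python3 -m pendant '[[[-0.0063,-0.0003,0,0,0,-0.9,0.21],[-0.0061,-0.0003,0,0,0,-1,0.21],[-0.0062,-0.0004,0,0,0,-1.3,0.21],[-0.0062,-0.0006,0,0,0,-1.7,0.21],[-0.0061,-0.0007,0,0,0,-2.3,0.21]]]' &&
python3 -m pendant '[[[-0.0062,-0.0011,0,0,0,-3.5,0.21],[-0.0063,-0.0019,0,0,0,-5.9,0.21],[0,0,0,0,0,0,0.21],[0,0,0,0,0,0,0.21],[0,0,0,0,0,0,0.21]]]'
python3 - <<'E'
from h import *
from rig import *
print(pose(get_obs()))
for n,z in(('top',.028),('scene',.024)):
    c=camera(n)
    for b in blobs(c,40): print(n,tr(ray(c,b[0],z)[0]).round(1),b[1])
E
```

```text
time: 11.85
position: [0.5388, 0.3587, 0.033]
tool_rot: [0.016, 1.0, 0.0, 0.0]
ft_force: [0.3, 0.2, -0.8]
grip_width: 0.0183
grip_force: 0.1
time: 12.48
position: [0.5505, 0.3558, 0.0329]
tool_rot: [-0.065, 0.998, -0.0, -0.0]
ft_force: [-0.2, 0.1, 0.0]
grip_width: 0.0183
grip_force: 0.0
(array([-24.2,   0.4]), np.float64(32.9), np.float64(-0.0), array([-0., -0., -1.]))
top [-40.7 210.1] 218
top [-67.1 -65.2] 99
top [-93.2 -27.2] 75
scene [-46.7 198.9] 247
scene [-96.  -23.9] 179
scene [-65.4 -64.6] 194
```

```bash
python3 -m pendant '[[[-0.006,-0.0003,0,0,0,0,0.21],[-0.006,0,0,0,0,0,0.21],[-0.006,0,0,0,0,0,0.21],[-0.006,0,0,0,0,0,0.21],[-0.003,0,0,0,0,0,0.21]]]' &&
python3 -m pendant '[[[0,0,0,0,0,0,0.21],[0,0,0,0,0,0,0.21],[0.01,0,0,0,0,0,0.21],[0.03,0,0,0,0,0,0.21],[0,0,-0.04,0,0,0,0.21]]]'
python3 - <<'E'
from h import *
from rig import *
# C approach: heading +69
C=np.array([-65,-64.8]);P1=np.array([-38,0.]);h=np.degrees(np.arctan2(*(P1-C)[::-1]));u=np.array([np.cos(np.radians(h)),np.sin(np.radians(h))])
g=C-37*u;print(h,g)
rows((-38.,0),0,[(-60,-40,10),(-80,-85,20),(g[0]-10,g[1],30),(*g,40),(*g,50),(*g,60),(*g,h)])
E
```

```text
time: 13.2
position: [0.5783, 0.359, 0.0329]
tool_rot: [-0.065, 0.998, 0.0, 0.0]
ft_force: [0.2, 0.9, -0.6]
grip_width: 0.0183
grip_force: 0.1
time: 13.82
position: [0.5312, 0.3518, 0.0696]
tool_rot: [-0.065, 0.998, -0.002, -0.006]
ft_force: [0.5, 0.1, 0.4]
grip_width: 0.0186
grip_force: 0.0
67.38013505195957 [-79.23076923 -98.95384615]
[np.float64(0.022), np.float64(-0.04), 0, 0, 0, -10]
[np.float64(0.0275), np.float64(-0.0408), 0, 0, 0, -10]
[np.float64(0.0134), np.float64(-0.01), 0, 0, 0, -10]
[np.float64(-0.0087), np.float64(-0.005), 0, 0, 0, -10]
[np.float64(-0.0), np.float64(0.0), 0, 0, 0, -10]
[np.float64(-0.0), np.float64(0.0), 0, 0, 0, -10]
[np.float64(-0.0), np.float64(0.0), 0, 0, 0, np.float64(-7.4)]
```

```bash
python3 -m pendant '[[[0.022,-0.04,-0.01,0,0,-10,0.21],[0.0275,-0.0408,0,0,0,-10,0.21],[0.0134,-0.01,0,0,0,-10,0.21],[-0.0087,-0.005,0,0,0,-10,0.21],[0,0,0,0,0,-10,0.21]]]' &&
python3 -m pendant '[[[0,0,0,0,0,-10,0.21],[0,0,0,0,0,-7.4,0.21],[0,0,0.02,0,0,0,0.21],[0,0,0,0,0,0,0.21],[0,0,0,0,0,0,0.21]]]'
python3 - <<'E'
from h import *
from rig import *
for n,z in(('top',.028),('scene',.024)):
    c=camera(n)
    for b in blobs(c,40): print(n,b[0].round(),tr(ray(c,b[0],z)[0]).round(1),b[1])
p,z,h,_=pose(get_obs());print(p,z,h,get_obs()['q'].round(2));rows(p,h,[(-79.2,-99,67.4)])
E
```

```text
time: 14.45
position: [0.51, 0.25, 0.0833]
tool_rot: [-0.483, 0.876, -0.0, 0.0]
ft_force: [0.1, -0.0, -0.3]
grip_width: 0.0187
grip_force: 0.0
time: 15.08
position: [0.5097, 0.2504, 0.0633]
tool_rot: [-0.608, 0.794, 0.0, -0.0]
ft_force: [0.1, 1.0, -0.0]
grip_width: 0.0183
grip_force: 0.0
top [267. 196.] [37.6 -0.2] 223
top [300. 234.] [-64.8 -64.8] 125
top [185. 240.] [-40.7 210.2] 217
top [285. 249.] [-94.4 -23.2] 112
scene [173. 181.] [-46.7 198.9] 247
scene [235. 231.] [-28.4 -28. ] 76
scene [206. 241.] [-91.8 -12. ] 55
scene [235. 250.] [-59.5 -69. ] 83
scene [209. 250.] [-99.1 -34.6] 57
[-77.9 -98.8] 63.6 67.4 [ 0.26  0.7   1.71 -0.    0.74 -2.62]
[np.float64(0.0007), np.float64(0.0011), 0, 0, 0, np.float64(-0.0)]
```

```bash
python3 -m pendant '[[[0.0007,0.0011,0.015,0,0,0,0.21],[0,0,0.0145,0,0,0,0.21],[0,0,0,0,0,0,0.21],[0,0,0,0,0,0,0.21],[0,0,0,0,0,0,0.21]]]'
python3 - <<'E'
from h import *
from rig import *
o=get_obs();print(pose(o));sweep(o,(-64.9,-64.8),(-38,0),(-8,0),24,step=8.5)
E
```

```text
time: 15.8
position: [0.5091, 0.25, 0.0337]
tool_rot: [-0.608, 0.794, -0.0, 0.0]
ft_force: [-0.1, -0.2, 0.9]
grip_width: 0.0183
grip_force: 0.0
(array([-79. , -99.1]), np.float64(33.7), np.float64(67.4), array([ 0.001,  0.   , -1.   ]))
dirs [-79.  -99.1] 67.4
[np.float64(-0.0156), np.float64(0.0001), 0, 0, 0, np.float64(-0.1)]
[np.float64(-0.0086), np.float64(0.0005), 0, 0, 0, np.float64(1.5)]
[np.float64(-0.0081), np.float64(0.0005), 0, 0, 0, np.float64(1.7)]
[np.float64(-0.0083), np.float64(0.0006), 0, 0, 0, np.float64(2.0)]
[np.float64(-0.0083), np.float64(0.0008), 0, 0, 0, np.float64(2.5)]
[np.float64(-0.008), np.float64(0.0009), 0, 0, 0, np.float64(3.0)]
[np.float64(-0.0084), np.float64(0.0012), 0, 0, 0, np.float64(4.0)]
[np.float64(-0.0083), np.float64(0.0016), 0, 0, 0, np.float64(5.2)]
[np.float64(-0.0084), np.float64(0.0022), 0, 0, 0, np.float64(7.2)]
[np.float64(-0.0085), np.float64(0.0031), 0, 0, 0, np.float64(10.1)]
[np.float64(-0.0088), np.float64(0.0042), 0, 0, 0, np.float64(13.8)]
[np.float64(-0.009), np.float64(0.005), 0, 0, 0, np.float64(16.5)]
[np.float64(-0.0064), np.float64(0.0), 0, 0, 0, np.float64(-0.0)]
[np.float64(-0.0064), np.float64(0.0), 0, 0, 0, -0.0]
[np.float64(-0.0064), np.float64(0.0), 0, 0, 0, -0.0]
[np.float64(-0.0064), np.float64(0.0), 0, 0, 0, -0.0]
[np.float64(-0.0064), np.float64(0.0), 0, 0, 0, -0.0]
17
```

Run:
```python
from h import *
from rig import *
rows((-79,-99.1),67.4,[(-84.4,-96.3,58.3)])
class o(dict):pass
from scipy.spatial.transform import Rotation as Ro
o=get_obs();o['position']=np.r_[w((-84.4,-96.3)),.033];hh=np.radians(58.3+TH+180)
m=np.array([[np.cos(hh),np.sin(hh),0],[np.sin(hh),-np.cos(hh),0],[0,0,-1]]);o['tool_rot']=Ro.from_matrix(m).as_quat()
sweep(o,(-64.9,-64.8),(-25,0),(-4,0),24,step=7.5,last=6)
```

```text
[np.float64(-0.0005), np.float64(0.0061), 0, 0, 0, 9.1]
dirs [-84.4 -96.3] 58.3
[np.float64(-0.0155), np.float64(-0.0001), 0, 0, 0, np.float64(-0.1)]
[np.float64(-0.0071), np.float64(0.0002), 0, 0, 0, np.float64(0.7)]
[np.float64(-0.0072), np.float64(0.0002), 0, 0, 0, np.float64(0.8)]
[np.float64(-0.0068), np.float64(0.0003), 0, 0, 0, np.float64(0.8)]
[np.float64(-0.0071), np.float64(0.0003), 0, 0, 0, np.float64(1.0)]
[np.float64(-0.0071), np.float64(0.0004), 0, 0, 0, np.float64(1.2)]
[np.float64(-0.0069), np.float64(0.0005), 0, 0, 0, np.float64(1.4)]
[np.float64(-0.007), np.float64(0.0006), 0, 0, 0, np.float64(1.8)]
[np.float64(-0.0072), np.float64(0.0007), 0, 0, 0, np.float64(2.3)]
[np.float64(-0.007), np.float64(0.001), 0, 0, 0, np.float64(3.1)]
[np.float64(-0.007), np.float64(0.0014), 0, 0, 0, np.float64(4.4)]
[np.float64(-0.0072), np.float64(0.0022), 0, 0, 0, np.float64(6.8)]
[np.float64(-0.0074), np.float64(0.0038), 0, 0, 0, np.float64(11.9)]
[np.float64(-0.0084), np.float64(0.0069), 0, 0, 0, np.float64(22.2)]
[np.float64(-0.0056), np.float64(0.0), 0, 0, 0, np.float64(-0.0)]
[np.float64(-0.0056), np.float64(0.0), 0, 0, 0, -0.0]
[np.float64(-0.0056), np.float64(0.0), 0, 0, 0, -0.0]
[np.float64(-0.0056), np.float64(0.0), 0, 0, 0, -0.0]
[np.float64(-0.0056), np.float64(0.0), 0, 0, 0, -0.0]
19
```

```bash
python3 -m pendant '[[[-0.0005,0.0061,0.0007,0,0,9.1,0.21],[-0.0155,0,0,0,0,0,0.21],[-0.0071,0.0002,0,0,0,0.7,0.21],[-0.0072,0.0002,0,0,0,0.8,0.21],[-0.0068,0.0003,0,0,0,0.8,0.21]]]' &&
python3 -m pendant '[[[-0.0071,0.0003,0,0,0,1,0.21],[-0.0071,0.0004,0,0,0,1.2,0.21],[-0.0069,0.0005,0,0,0,1.4,0.21],[-0.007,0.0006,0,0,0,1.8,0.21],[0,0,0,0,0,0,0.21]]]'
python3 - <<'E'
from h import *
from rig import *
for n,z in(('scene',.024),):
    c=camera(n);np.savez('scene6.npz',**c)
    for b in blobs(c,20): print(n,b[0].round(),tr(ray(c,b[0],z)[0]).round(1),b[1])
cv2.imwrite('pics/s6.png',cv2.resize(c['img'][170:290,150:300,::-1],None,fx=5,fy=5,interpolation=cv2.INTER_CUBIC))
o=get_obs();p,z,h,_=pose(o);P=p+D*np.array([np.cos(np.radians(h)),np.sin(np.radians(h))]);print(p,z,h,P)
k=P+np.array([1,0])*0; q=P-P[1]/np.tan(np.radians(h))*np.array([1,0]);print(q)
sweep(o,P,(P[0]-P[1]/np.tan(np.radians(h)),0),(-2,0),24,step=5,last=6)
E
```

```text
time: 16.42
position: [0.5179, 0.2861, 0.0328]
tool_rot: [-0.526, 0.851, -0.0, 0.0]
ft_force: [-0.3, -1.2, 0.8]
grip_width: 0.0182
grip_force: 0.3
time: 17.05
position: [0.5298, 0.3118, 0.0327]
tool_rot: [-0.485, 0.874, -0.0, 0.0]
ft_force: [-0.4, 0.4, 1.1]
grip_width: 0.0184
grip_force: 0.0
scene [173. 181.] [-46.7 198.9] 247
scene [226. 217.] [-18.4  19.3] 77
scene [230. 233.] [-39.9 -24.3] 112
scene [208. 246.] [-95.9 -24.3] 175
scene [500. 311.] [ 224.8 -488.7] 32
scene [200. 331.] [-212.4 -170. ] 27
[-50.8 -40.8] 32.7 50.6 [-37.15329397 -24.18622817]
[-17.28650217 -24.18622817]
dirs [-50.8 -40.8] 50.6
[np.float64(-0.0), np.float64(0.0), 0, 0, 0, np.float64(-0.0)]
[np.float64(-0.0049), np.float64(0.0006), 0, 0, 0, np.float64(1.8)]
[np.float64(-0.0049), np.float64(0.0007), 0, 0, 0, np.float64(2.2)]
[np.float64(-0.005), np.float64(0.0009), 0, 0, 0, np.float64(2.7)]
[np.float64(-0.0049), np.float64(0.0011), 0, 0, 0, np.float64(3.3)]
[np.float64(-0.0049), np.float64(0.0014), 0, 0, 0, np.float64(4.2)]
[np.float64(-0.0049), np.float64(0.0019), 0, 0, 0, np.float64(5.5)]
[np.float64(-0.005), np.float64(0.0025), 0, 0, 0, np.float64(7.5)]
[np.float64(-0.0052), np.float64(0.0034), 0, 0, 0, np.float64(10.2)]
[np.float64(-0.0053), np.float64(0.0043), 0, 0, 0, np.float64(13.0)]
[np.float64(-0.0052), np.float64(0.0), 0, 0, 0, np.float64(-0.0)]
[np.float64(-0.0052), np.float64(0.0), 0, 0, 0, -0.0]
[np.float64(-0.0052), np.float64(0.0), 0, 0, 0, -0.0]
[np.float64(-0.0052), np.float64(0.0), 0, 0, 0, -0.0]
[np.float64(-0.0052), np.float64(0.0), 0, 0, 0, -0.0]
15
```

View pics/s6.png

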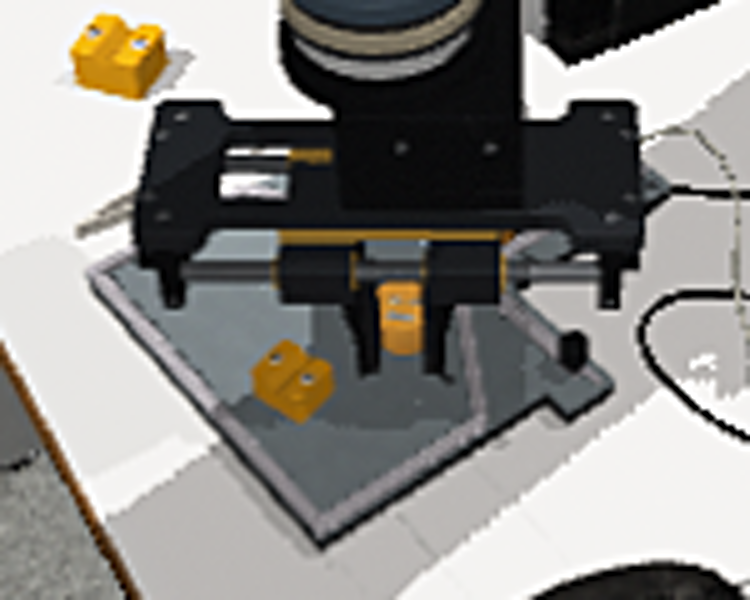

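The crop shows the third puck cradled between both fingertips at crop (402,318), with the insert untouched at (290,380). I continue the curve to the gate.

```bash
python3 -m pendant '[[[-0.0049,0.0006,0,0,0,1.8,0.21],[-0.0049,0.0007,0,0,0,2.2,0.21],[-0.005,0.0009,0,0,0,2.7,0.21],[-0.0049,0.0011,0,0,0,3.3,0.21],[-0.0049,0.0014,0,0,0,4.2,0.21]]]' &&
python3 -m pendant '[[[-0.0049,0.0019,0,0,0,5.5,0.21],[-0.005,0.0025,0,0,0,7.5,0.21],[-0.0052,0.0034,0,0,0,10.2,0.21],[-0.0026,0.0021,0,0,0,6.6,0.21],[-0.0027,0.0022,0,0,0,6.6,0.21]]]' &&
python3 -m pendant '[[[0,0,0,0,0,0,0.21],[0,0,0,0,0,0,0.21],[0,0,0,0,0,0,0.21],[0,0,0,0,0,0,0.21],[0,0,0,0,0,0,0.21]]]'
python3 - <<'E'
from h import *
from rig import *
print(pose(get_obs()))
for n,z in(('top',.028),('scene',.024)):
    c=camera(n)
    for b in blobs(c,20): print(n,b[0].round(),tr(ray(c,b[0],z)[0]).round(1),b[1])
E
```

```text
time: 17.73
position: [0.5403, 0.3339, 0.0327]
tool_rot: [-0.372, 0.928, 0.0, -0.0]
ft_force: [0.1, -0.4, -0.3]
grip_width: 0.0186
grip_force: 0.1
time: 18.35
position: [0.5512, 0.355, 0.0327]
tool_rot: [-0.062, 0.998, -0.0, -0.0]
ft_force: [-0.9, -0.3, -0.3]
grip_width: 0.0183
grip_force: 0.3
time: 18.98
position: [0.5513, 0.3548, 0.0328]
tool_rot: [-0.065, 0.998, -0.0, 0.0]
ft_force: [0.8, 0.0, -0.3]
grip_width: 0.0185
grip_force: 0.0
(array([-23.5,  -0.7]), np.float64(32.8), np.float64(-0.0), array([ 0., -0., -1.]))
top [505. 104.] [ 190.9 -641.9] 30
top [265. 187.] [61.9  0.9] 43
top [185. 240.] [-40.7 210.1] 217
top [287. 248.] [-93.  -28.2] 67
top [ 45. 292.] [-113.   543.1] 23
scene [173. 181.] [-46.7 198.9] 247
scene [208. 246.] [-96.  -23.9] 179
scene [500. 311.] [ 224.8 -488.7] 32
scene [199. 329.] [-212.  -166.9] 30
```

```bash
python3 -m pendant '[[[-0.006,0.0007,0,0,0,0,0.21],[-0.006,0,0,0,0,0,0.21],[-0.006,0,0,0,0,0,0.21],[-0.006,0,0,0,0,0,0.21],[-0.002,0,0,0,0,0,0.21]]]' &&
python3 -m pendant '[[[0,0,0,0,0,0,0.21],[0,0,0,0,0,0,0.21],[0.01,0,0,0,0,0,0.21],[0.03,0,0,0,0,0,0.21],[0.02,-0.03,-0.05,0,0,0,0.1]]]' &&
python3 -m pendant '[[[0.02,-0.06,-0.01,0,0,0,0],[0,-0.06,0,0,0,0,0],[0,0,0,0,0,0,0],[0,0,0,0,0,0,0],[0,0,0,0,0,0,0]]]'
python3 - <<'E'
from h import *
from rig import *
print(pose(get_obs()))
c=camera('top');np.savez('top7.npz',**c)
for b in blobs(c,20): print(b[0].round(),tr(ray(c,b[0],.026)[0]).round(1),b[1])
cv2.imwrite('pics/t7.png',cv2.resize(c['img'][155:275,200:330,::-1],None,fx=5,fy=5,interpolation=cv2.INTER_CUBIC))
c=camera('scene');np.savez('scene7.npz',**c)
for b in blobs(c,20): print(b[0].round(),tr(ray(c,b[0],.02)[0]).round(1),b[1])
E
```

```text
time: 19.7
position: [0.5777, 0.359, 0.0328]
tool_rot: [-0.065, 0.998, 0.0, 0.0]
ft_force: [-0.4, 0.3, 1.0]
grip_width: 0.0182
grip_force: 0.2
time: 20.32
position: [0.5159, 0.3209, 0.0791]
tool_rot: [-0.066, 0.998, -0.001, -0.005]
ft_force: [0.0, -0.9, -0.2]
grip_width: 0.0137
grip_force: 0.0
time: 20.95
position: [0.517, 0.2026, 0.0924]
tool_rot: [-0.066, 0.998, 0.0, -0.0]
ft_force: [0.4, -0.1, -0.6]
grip_width: 0.0005
grip_force: 0.0
(array([ -77.3, -147.2]), np.float64(92.4), np.float64(0.1), array([-0.,  0., -1.]))
[505. 104.] [ 191.5 -643.5] 30
[267. 191.] [51.  -0.7] 326
[185. 240.] [-40.6 210.4] 217
[285. 249.] [-94.4 -23.5] 113
[ 44. 292.] [-112.9  545.3] 22
[173. 181.] [-44.8 203.3] 247
[237. 234.] [-26.4 -33.4] 25
[208. 246.] [-94.1 -21.1] 191
[253. 249.] [-27.  -86.8] 46
[500. 311.] [ 228.5 -488.9] 32
```

View pics/t7.png

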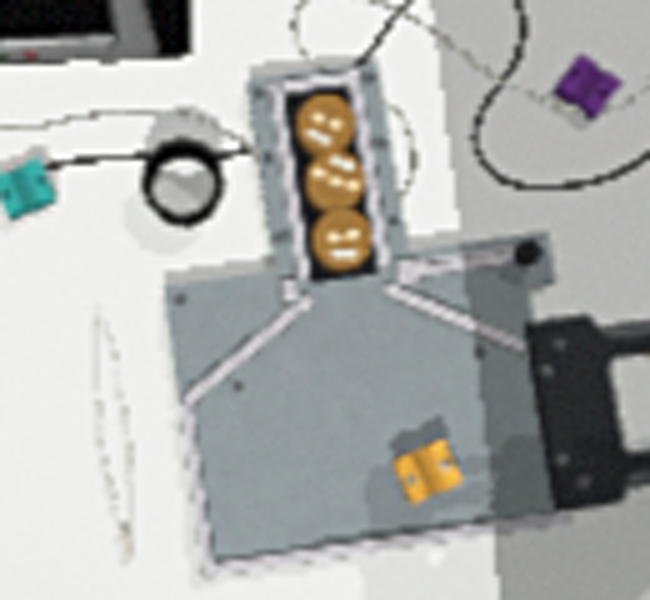

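All three pucks lie in the slot, at crop (325,122), (335,180) and (342,240). The insert is on the deck at (428,470), the knob is at (528,252), and the tweezers and loupe are untouched. Now I bring the closed fingers to the right of the knob.

```bash
python3 - <<'E'
from h import *
c=dict(np.load('top7.npz'))
f=lambda p:np.array([200,155])+(np.array(p)+.5)/5-.5
for p in((325,122),(335,180),(342,240)):print(tr(ray(c,f(p),.027)[0]))
print('knob',tr(ray(c,f((528,252)),.034)[0]))
E
python3 -m pendant '[[[-0.04,0.01,0,0,0,0,0],[-0.04,0.0145,0,0,0,0,0],[0,0,0.03,0,0,0,0],[0,0,0,0,0,0,0],[0,0,0,0,0,0,0]]]'
python3 - <<'E'
from h import *
from rig import *
print(pose(get_obs()))
E
```

```text
[81.22245839 -0.24465696]
[51.67558251 -0.84211838]
[21.69286657  0.17501266]
knob [  2.54552354 -88.06054474]
time: 21.68
position: [0.5928, 0.2365, 0.0626]
tool_rot: [-0.065, 0.998, -0.0, -0.001]
ft_force: [-0.2, 0.6, 0.9]
grip_width: 0.0005
grip_force: 0.0
(array([   2.3, -123.4]), np.float64(62.6), np.float64(0.0), array([-0.001, -0.   , -1.   ]))
```

```bash
python3 -m pendant '[[[-0.0007,0,0.02,0,0,0,0],[0,0,0.0075,0,0,0,0],[0,0,0,0,0,0,0],[0,0.01,0,0,0,0,0],[0,0.01,0,0,0,0,0]]]'
python3 -m pendant '[[[0,0.008,0,0,0,0,0],[0,0.008,0,0,0,0,0],[0,0.008,0,0,0,0,0],[0,0,0,0,0,0,0],[0,0,0,0,0,0,0]]]'
python3 - <<'E'
from h import *
from rig import *
print(pose(get_obs()))
c=camera('top')
h=cv2.cvtColor(c['img'],cv2.COLOR_RGB2HSV)
cv2.imwrite('pics/t8.png',cv2.resize(c['img'][165:265,210:330,::-1],None,fx=5,fy=5,interpolation=cv2.INTER_CUBIC))
E
```

```text
time: 22.3
position: [0.5919, 0.2567, 0.0355]
tool_rot: [-0.065, 0.998, 0.0, 0.0]
ft_force: [1.2, -0.1, -0.6]
grip_width: 0.0005
grip_force: 0.0
time: 22.92
position: [0.5882, 0.2799, 0.0348]
tool_rot: [-0.065, 0.998, 0.0, -0.0]
ft_force: [-0.2, -1.0, 0.7]
grip_width: 0.0005
grip_force: 0.0
(array([  3.3, -79.7]), np.float64(34.8), np.float64(-0.0), array([-0.001,  0.   , -1.   ]))
```

View pics/t8.png

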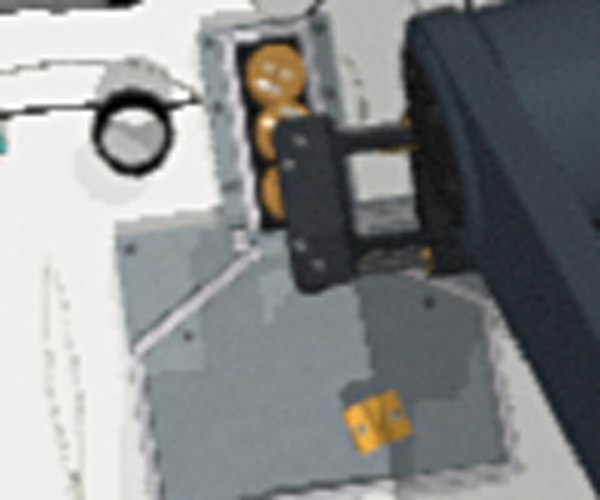

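The gripper covers the knob, the pucks are unmoved, and the 1 N force fits the slide moving. I keep pushing in small steps until it stops.

```bash
python3 -m pendant '[[[0,0.005,0,0,0,0,0],[0,0.005,0,0,0,0,0],[0,0.003,0,0,0,0,0],[0,0,0,0,0,0,0],[0,0,0,0,0,0,0]]]'
python3 -m pendant '[[[0,0.001,0,0,0,0,0],[0,0.001,0,0,0,0,0],[0,0.001,0,0,0,0,0],[0,0,0,0,0,0,0],[0,0,0,0,0,0,0]]]'
python3 - <<'E'
from h import *
from rig import *
print(pose(get_obs()))
E
```

```text
time: 23.6
position: [0.587, 0.293, 0.0351]
tool_rot: [-0.065, 0.998, 0.0, 0.0]
ft_force: [-0.7, 0.5, -0.3]
grip_width: 0.0003
grip_force: 0.0
time: 24.22
position: [0.5866, 0.2956, 0.0351]
tool_rot: [-0.065, 0.998, 0.0, 0.0]
ft_force: [0.6, -1.7, 0.3]
grip_width: 0.0005
grip_force: 0.6
(array([  3.8, -64. ]), np.float64(35.1), np.float64(-0.0), array([ 0.,  0., -1.]))
```

```bash
python3 -m pendant '[[[0,0.001,0,0,0,0,0],[0,0.001,0,0,0,0,0],[0,0,0,0,0,0,0],[0,0,0,0,0,0,0],[0,0,0,0,0,0,0]]]'
python3 -m pendant '[[[0,0.001,0,0,0,0,0],[0,0.001,0,0,0,0,0],[0,0,0,0,0,0,0],[0,0,0,0,0,0,0],[0,0,0,0,0,0,0]]]'
```

```text
time: 24.85
position: [0.5863, 0.2977, 0.0351]
tool_rot: [-0.065, 0.998, 0.0, 0.0]
ft_force: [1.5, 0.7, 0.2]
grip_width: 0.0003
grip_force: 0.4
time: 25.48
position: [0.586, 0.2996, 0.035]
tool_rot: [-0.065, 0.998, 0.0, 0.0]
ft_force: [1.1, -1.3, 0.8]
grip_width: 0.0004
grip_force: 0.5
```

```bash
python3 -m pendant '[[[0,0.001,0,0,0,0,0],[0,0.001,0,0,0,0,0],[0,0,0,0,0,0,0],[0,0,0,0,0,0,0],[0,0,0,0,0,0,0]]]'
python3 - <<'E'
from h import *
from rig import *
o=get_obs();print(pose(o),o['ft_force'])
c=camera('scene');np.savez('scene9.npz',**c)
cv2.imwrite('pics/s9.png',cv2.resize(c['img'][185:275,190:300,::-1],None,fx=6,fy=6,interpolation=cv2.INTER_CUBIC))
print(proj(c,np.array([np.r_[w((3,y)),.034] for y in(-42,-50,-60,-94)])))
E
```

```text
time: 26.1
position: [0.5856, 0.3016, 0.035]
tool_rot: [-0.065, 0.998, 0.0, -0.0]
ft_force: [0.7, -0.4, 0.4]
grip_width: 0.0003
grip_force: 0.5
(array([  3.6, -57.9]), np.float64(35.0), np.float64(-0.0), array([-0.,  0., -1.])) [ 0.73865791 -0.3620756   0.39899304]
[[250.5427752  224.94986738]
 [252.92037839 227.11485074]
 [255.93067813 229.85547953]
 [266.49388909 239.46823077]]
```

View pics/s9.png

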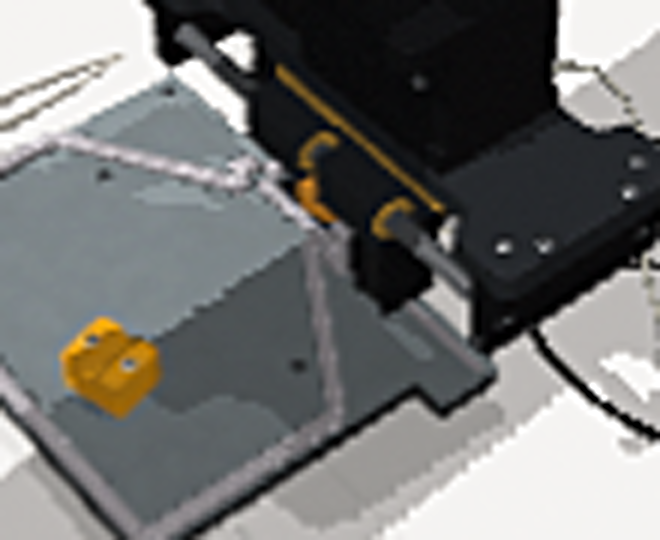

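The knob is hidden behind the fingers, and the steel bar now runs across the gate in front of the orange puck at crop (312,198). There is no stop force yet, so I continue.

```bash
python3 -m pendant '[[[0,0.001,0,0,0,0,0],[0,0.001,0,0,0,0,0],[0,0,0,0,0,0,0],[0,0,0,0,0,0,0],[0,0,0,0,0,0,0]]]'
python3 -m pendant '[[[0,0.001,0,0,0,0,0],[0,0.001,0,0,0,0,0],[0,0,0,0,0,0,0],[0,0,0,0,0,0,0],[0,0,0,0,0,0,0]]]'
```

```text
time: 26.78
position: [0.5854, 0.3035, 0.035]
tool_rot: [-0.065, 0.998, 0.0, -0.0]
ft_force: [1.7, -1.4, -0.3]
grip_width: 0.0003
grip_force: 0.5
time: 27.4
position: [0.5853, 0.3041, 0.035]
tool_rot: [-0.065, 0.998, -0.001, -0.0]
ft_force: [1.4, -6.4, 0.6]
grip_width: 0.0008
grip_force: 2.8
```

The force rose to 6.4 N and the motion stalled, so the slide is on its stop. I back off and verify.

```bash
python3 -m pendant '[[[0,-0.005,0,0,0,0,0],[0,-0.03,0,0,0,0,0],[0,0,-0.05,0,0,0,0],[0.05,-0.02,-0.03,0,0,0,0],[0.03,-0.05,0,0,0,0,0]]]'
python3 -m pendant '[[[0,-0.06,0,0,0,0,0],[0,0,0,0,0,0,0],[0,0,0,0,0,0,0],[0,0,0,0,0,0,0],[0,0,0,0,0,0,0]]]'
python3 - <<'E'
from h import *
from rig import *
c=camera('top')
for b in blobs(c,60): print(b[0].round(1),tr(ray(c,b[0],.026)[0]).round(1),b[1])
f=lambda p:p
# knob: dark pixels near bar line on deck side
g=c['img'].max(2);pr=proj(c,np.array([np.r_[w((3,y)),.034] for y in(-42,-45,-50)]));print(pr.round(1))
u,v=pr[0].round().astype(int);m=(g[v-8:v+9,u-8:u+17]<60).astype(np.uint8);n,l,s,ce=cv2.connectedComponentsWithStats(m)
for i in range(1,n):
    if s[i,4]>5:print('dark',s[i,4],tr(ray(c,ce[i]+[u-8,v-8],.034)[0]).round(1))
cv2.imwrite('pics/t10.png',cv2.resize(c['img'][155:275,200:330,::-1],None,fx=5,fy=5,interpolation=cv2.INTER_CUBIC))
E
```

```text
time: 28.02
position: [0.5188, 0.1924, 0.1173]
tool_rot: [-0.067, 0.998, 0.001, 0.002]
ft_force: [1.2, -0.7, -1.1]
grip_width: 0.0004
grip_force: 0.0
time: 28.65
position: [0.527, 0.1328, 0.1148]
tool_rot: [-0.066, 0.998, 0.0, -0.0]
ft_force: [-0.5, -0.3, -0.5]
grip_width: 0.0005
grip_force: 0.0
[266.6 191. ] [50.9 -0.7] 327
[185.4 240.1] [-40.6 210.3] 218
[285.  248.8] [-94.3 -23.6] 114
[[286.5 207.4]
 [287.7 207.2]
 [289.7 207. ]]
dark 16 [  1.9 -39.4]
```

View pics/t10.png

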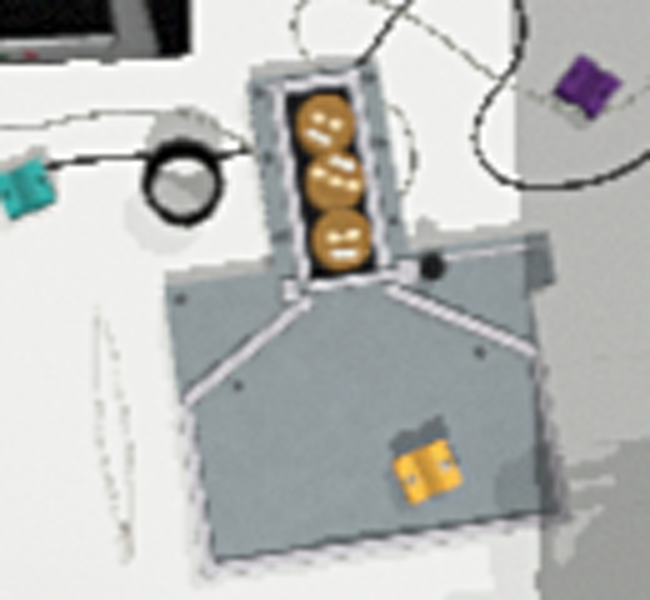

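The slide now crosses the gate fully, with its knob at crop (432,266), measured at about -40 mm (-42 when shut). The three pucks are in the slot, the insert is on the deck at (428,470), and the tweezers and loupe are unmoved. I hand it in.

```bash
python3 -c "
from rig import *
print(hand_in())"
```

```text
the job is handed in; nothing more can be done
None
```

I handed the job in at about 29 s of the 72 s limit: all three pucks lie in the slot, the gate slide is pushed against its stop, and the clamp insert, tweezers and loupe were left where they were; the hand-in returned no verdict.

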